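# Close each condiment pot with its own lid

### The arm

A 6-joint arm with a two-finger parallel gripper is mounted at the origin on the work surface. World frame = base frame: x ahead of the robot, y to its left, z up, the work surface at z = 0. Lengths are in m, angles in rad, forces in N, time in s.
With the tool pointing down it reaches from about 0.375 to 0.9 m from the base axis. Payload 3.1 kg.
Tool frame: the origin (TCP) lies at the centre of the arm's flange, where the gripper is bolted on; the fingertips stand 173 mm ahead of it and the grasp point (between the pads) lies 155 mm ahead of it; z points along the fingers, x is the direction in which the jaws open and shut, and the axes are right-handed (so a half turn about z gives the same grasp; the last joint's range is limited). The gripper opens to 85 mm and grips with 20 to 120 N. Pads are 22 mm wide; open, the fingers measure 114 mm over their backs; the gripper's body (76 mm by 85 mm) begins 54 mm behind the grasp point. The pads swing forward as they close: fully open they stand 13 mm farther back than shut.
Start: joints at [1.014, 0.527, 1.433, -0, 1.181, -0.178], TCP at [0.231, 0.581, 0.405] pointing down, gripper open.
Joint ranges: [-3.08, 3.08], [-0.75, 2.2], [0.22, 2.44], [-1.43, 4.57], [0, 2.65], [-2.85, 2.85]. Speed limits (rad/s): [2.79, 2.79, 3.14, 3.14, 3.14, 3.14].

### API

Orientations are given as a unit quaternion [x, y, z, w].
In Python, from station import manip gives the robot as it stands.
- The arm moves only by the shell command python3 -m jog 'ROWS' [OPENING] [FORCE]. ROWS is JSON, a list that holds one entry, the list of rows, each a list of 4 numbers: the shift along the world's x, y, z in mm, then the turn about the world's z in degrees. A call has exactly 8 rows; each row shifts and turns the commanded pose from where the row before left it; what a row does not reach is not made up. A row lasts 1/8 s, in which the tool goes at most 62.5 mm and 10.7 degrees, less where a joint would pass 70% of its speed; a pose out of reach is approached as far as the arm can. A call is refused whole if a number of a shift passes 62.5 or a number of a turn 10.7, either way. A call with a gripper value outside its range is refused whole. OPENING is the opening in per cent of the stroke, from 0 (shut) to 100 (fully open), set as the call begins (- or left out, the last holds). The fingers move at their own pace and stop on an object; FORCE is the grip in N (left out, the last holds). Time passes only in rows, so rows that do not move let the fingers close, or fill a call up. It gives the time, the measured TCP pose, the force and the opening at its end, in the units of the state.
- manip.sense(): the state, without advancing time (a new reading comes with each control period).
- manip.snapshot(name): name is "scene" or "top" or "wrist"; returns the picture (420x560x3 uint8, red, green, blue); there is no depth.
- manip.camera_info(name): a dict with "fx", "fy", "cx", "cy" (pixels), "R" (3x3) and "t" (3): a world point X has camera coordinates R X + t. Camera axes: x right, y down, z forward; pixel columns grow to the right and rows downward; lengths in m; the calibration is good to about 2 mm. A picture is of the moment at which its call begins: read the wrist's pose just before it. camera_info takes no time and is no camera call; for the wrist camera it gives the pose at the moment of the call.
- manip.sign_off(): hands the job in, once; it reports no verdict.
The state is a dict: "t": time; "q": joint angles; "qd": joint speeds; "tau": joint torques, N m; "tcp_pos": TCP position; "tool_rot": TCP orientation; "force": force on the tool from outside, world axes, zero at the start; "ft_torque": the same for the moment, N m; "finger_gap": opening from 0.0 (shut) to 1.0 (fully open).
Only numpy, scipy, OpenCV 4.12 (cv2) and the standard library are available. Lean on these libraries where they do the work, as an engineer would, in place of code of your own. Each camera call takes 0.05 s, during which the arm holds its last target. There are 200 camera calls.

### The job

The four condiment pots on the dark tray are washed and ready to put away: take the lids from the light wood board and close each pot with the lid of its own glaze colour, seated level and fully home in the mouth. Set the lids on gently instead of dropping them, leave the pots standing where they are, and do not disturb the soy bottle or the dish.

Things in the scene. Friction and masses are not known exactly. Their poses are not given: they have to be found in the camera images.
- lid_white_center (a point): Off-white glazed lid, loose, 70 g, 40 mm tall, round, z up, on the light wood board (260 mm square, fixed, top at 20 mm). Point: on its axis, 20 mm above its underside. Hold it by its knob: upright cylinder 20 mm wide, from 2 mm below to 20 mm above the point, on a domed 74 mm cap. Under the cap a plug 8 mm deep, 56 mm wide, tapered to 48. Seated, the point is 12 mm above the pot's rim.
- lid_blue_center (a point): Cobalt blue glazed lid, loose, 70 g, 40 mm tall, round, z up, on the light wood board (260 mm square, fixed, top at 20 mm). Point: on its axis, 20 mm above its underside. Hold it by its knob: upright cylinder 20 mm wide, from 2 mm below to 20 mm above the point, on a domed 74 mm cap. Under the cap a plug 8 mm deep, 56 mm wide, tapered to 48. Seated, the point is 12 mm above the pot's rim.
- lid_red_center (a point): Iron red glazed lid, loose, 70 g, 40 mm tall, round, z up, on the light wood board (260 mm square, fixed, top at 20 mm). Point: on its axis, 20 mm above its underside. Hold it by its knob: upright cylinder 20 mm wide, from 2 mm below to 20 mm above the point, on a domed 74 mm cap. Under the cap a plug 8 mm deep, 56 mm wide, tapered to 48. Seated, the point is 12 mm above the pot's rim.
- lid_green_center (a point): Leaf green glazed lid, loose, 70 g, 40 mm tall, round, z up, on the light wood board (260 mm square, fixed, top at 20 mm). Point: on its axis, 20 mm above its underside. Hold it by its knob: upright cylinder 20 mm wide, from 2 mm below to 20 mm above the point, on a domed 74 mm cap. Under the cap a plug 8 mm deep, 56 mm wide, tapered to 48. Seated, the point is 12 mm above the pot's rim.
- pot_white_mouth (a point): Off-white glazed open pot, loose, 280 g, 84 mm across, 56 mm tall, empty, on the dark wood tray (260 mm square, fixed, floor at 8 mm, rim at 20 mm). Point: centre of its mouth, level with the rim's top; z up. Mouth 64 mm inside, 72 mm outside. Pots' centres are at least 95 mm apart.
- pot_blue_mouth (a point): Cobalt blue glazed open pot, loose, 280 g, 74 mm across, 64 mm tall, empty, on the dark wood tray (260 mm square, fixed, floor at 8 mm, rim at 20 mm). Point: centre of its mouth, level with the rim's top; z up. Mouth 64 mm inside, 72 mm outside. Pots' centres are at least 95 mm apart.
- pot_red_mouth (a point): Iron red glazed open pot, loose, 280 g, 72 mm across, 60 mm tall, empty, on the dark wood tray (260 mm square, fixed, floor at 8 mm, rim at 20 mm). Point: centre of its mouth, level with the rim's top; z up. Mouth 64 mm inside, 72 mm outside. Pots' centres are at least 95 mm apart.
- pot_green_mouth (a point): Leaf green glazed open pot, loose, 280 g, 82 mm across, 68 mm tall, empty, on the dark wood tray (260 mm square, fixed, floor at 8 mm, rim at 20 mm). Point: centre of its mouth, level with the rim's top; z up. Mouth 64 mm inside, 72 mm outside. Pots' centres are at least 95 mm apart.
- soy_bottle_center (a point): Bystander: small dark brown soy bottle with a black cap, 58 mm in diameter, 90 mm tall, standing on the counter beyond the tray and board; the point is its centre, 45 mm up. Not part of the job.
- dish_center (a point): Bystander: low oblong mustard-yellow dish, about 81 x 126 x 16 mm, long side along its y axis, on the counter beyond the tray and board; the point is its centre, 8 mm up. Not part of the job.
Not all that is in view belongs to the job. Leave any pink or yellow look-alike of the part that bears lid_white_center alone.

How it is judged:
At the end, for the whole second after the job is handed in: Each of the four lids is on the pot of its own colour, its axis within 8 mm of the pot's, its cap resting on the rim (centre point 8 to 14.5 mm above the rim, 12 when seated), level within 0.08 rad, released, with lids and pots at rest (horizontal distance between lid_white_center and pot_white_mouth below 0.008 m and z of lid_white_center in the frame of pot_white_mouth between 0.008 and 0.0145 m and angle between each of lid_white_center, lid_blue_center, lid_red_center, lid_green_center's own z axis and vertical below 0.08 rad and linear speed of each of lid_white, pot_white, lid_blue, pot_blue, lid_red, pot_red, lid_green, pot_green below 0.02 m/s and contact force between the fingers and lid_white below 0.1 N and horizontal distance between lid_blue_center and pot_blue_mouth below 0.008 m and z of lid_blue_center in the frame of pot_blue_mouth between 0.008 and 0.0145 m and contact force between the fingers and lid_blue below 0.1 N and horizontal distance between lid_red_center and pot_red_mouth below 0.008 m and z of lid_red_center in the frame of pot_red_mouth between 0.008 and 0.0145 m and contact force between the fingers and lid_red below 0.1 N and horizontal distance between lid_green_center and pot_green_mouth below 0.008 m and z of lid_green_center in the frame of pot_green_mouth between 0.008 and 0.0145 m and contact force between the fingers and lid_green below 0.1 N); the robot touches nothing.
It fails at once if a lid is dropped or let fall (it moves faster than 0.7 m/s with no finger on it) ((linear speed of lid_white above 0.7 m/s and contact force between the fingers and lid_white below 0.05 N) or (linear speed of lid_blue above 0.7 m/s and contact force between the fingers and lid_blue below 0.05 N) or (linear speed of lid_red above 0.7 m/s and contact force between the fingers and lid_red below 0.05 N) or (linear speed of lid_green above 0.7 m/s and contact force between the fingers and lid_green below 0.05 N)).
It fails at once if a pot is shifted or tipped: its mouth is more than 30 mm from where it was (distance of any of pot_white_mouth, pot_blue_mouth, pot_red_mouth, pot_green_mouth from where it was at the start of the episode above 0.03 m).
It fails at once if the soy bottle or the dish is moved by more than 20 mm (distance of any of soy_bottle_center, dish_center from where it was at the start of the episode above 0.02 m).
It also fails if it takes over 99 s, if anything falls off the work surface, if the arm or the gripper's body presses on something with over 40 N, if the wrist force passes 120 N, or if a joint passes its speed limit or range.

## Working session

There is one attempt and no reset: what is moved stays moved. The work goes in short steps, Python scripts to look and compute and a shell command to move; the robot and the scene stay as the last step left them, time stands still between calls to the robot, and variables do not carry over. Pictures are saved under pics/ and viewed, about 12 in all and at most 16, crops included, and the job is handed in when it is done.

```bash
mkdir -p pics; ls
python3 - <<'E'
from station import manip
import cv2
s=manip.sense();print(s)
for n in("top","scene"):
    i=manip.snapshot(n);cv2.imwrite(f"pics/{n}0.png",i[:,:,::-1]);print(n,manip.camera_info(n))
E
```

```text
pics
{'t': 0.0, 'q': array([ 1.01351186e+00,  5.28484475e-01,  1.43392302e+00, -8.58111447e-06,
        1.18139819e+00, -1.78491538e-01]), 'qd': array([-1.98063315e-04, -1.76254085e-03, -3.51422009e-04,  8.95790275e-05,
       -3.52395450e-04, -6.98570670e-05]), 'tau': array([-7.40955820e-04, -4.42346048e+01, -1.78021914e+01, -2.23482384e-04,
        8.33877653e-03,  3.79624492e-07]), 'tcp_pos': array([0.23090494, 0.58040526, 0.40371536]), 'tool_rot': array([ 8.27585199e-01,  5.61339037e-01, -1.00985816e-03,  4.52302837e-04]), 'force': array([0.45551272, 0.20554915, 0.26788921]), 'ft_torque': array([0.01420894, 0.00104971, 0.01165473]), 'finger_gap': 1.0003382693259348}
top {'fx': 492.89957124522385, 'fy': 492.89957124522385, 'cx': 275.6281447308346, 'cy': 212.3481087840913, 'R': array([[ 2.05814239e-03, -9.99937302e-01, -1.10070799e-02],
       [-9.80592436e-01,  1.39827983e-04, -1.96057273e-01],
       [ 1.96046520e-01,  1.11969731e-02, -9.80530668e-01]]), 't': array([-0.00450811,  0.56748166,  0.99508762])}
scene {'fx': 432.4573890053695, 'fy': 432.4573890053695, 'cx': 281.2125612452695, 'cy': 211.89041696382793, 'R': array([[-0.81167575,  0.58409301,  0.00422268],
       [ 0.35998441,  0.50591372, -0.78387661],
       [-0.45999316, -0.63473353, -0.62090228]]), 't': array([ 0.45560258, -0.12087853,  1.14174706])}
```

View pics/top0.png

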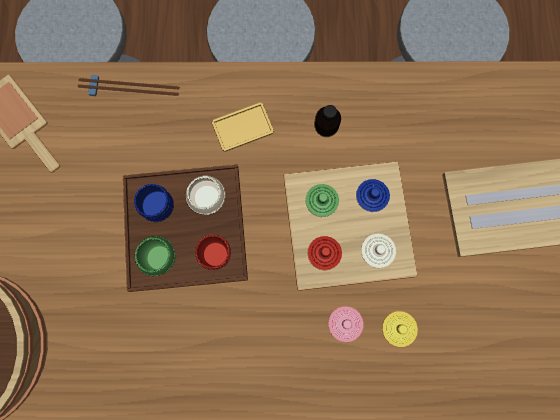

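View pics/scene0.png

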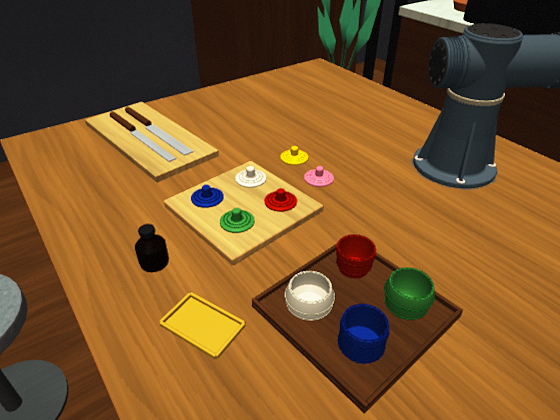

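```bash
cat > h.py <<'E'
from station import manip
import cv2,numpy as np
def ray(uv,c,z):
    R=c["R"];C=-R.T@c["t"]
    d=R.T@np.array([(uv[0]-c["cx"])/c["fx"],(uv[1]-c["cy"])/c["fy"],1.])
    return C+d*(z-C[2])/d[2]
def pix(X,c):
    p=c["R"]@X+c["t"];return np.array([c["fx"]*p[0]/p[2]+c["cx"],c["fy"]*p[1]/p[2]+c["cy"]])
def mask(i,col):
    h,s,v=cv2.split(cv2.cvtColor(i,cv2.COLOR_RGB2HSV))
    m={"red":((h<6)|(h>174))&(s>150)&(v>60),"green":(h>40)&(h<85)&(s>70)&(v>30),"blue":(h>105)&(h<130)&(s>90)&(v>40),"white":(s<60)&(v>100)}[col]
    return cv2.morphologyEx(m.astype(np.uint8)*255,cv2.MORPH_OPEN,np.ones((3,3)))
def blobs(i,col,amin):
    cs,_=cv2.findContours(mask(i,col),cv2.RETR_EXTERNAL,cv2.CHAIN_APPROX_NONE)
    return [cv2.convexHull(c) for c in cs if cv2.contourArea(c)>amin]
H=dict(white=.056,blue=.064,red=.060,green=.068)
E
python3 - <<'E'
from h import *
c=manip.camera_info("top");i=cv2.imread("pics/top0.png")[:,:,::-1].copy()
print("cam",-c["R"].T@c["t"])
for col in H:
    for b in blobs(i,col,300):
        e=cv2.fitEllipse(b);u=e[0]
        if not 100<u[0]<430 or not 150<u[1]<290: continue
        z=.029 if u[0]>260 else .008+H[col]
        print(col,np.round(u,1),np.round(e[1],1),np.round(ray(u,c,z)*1000,1),"mm/px",round(1000*(1.08-z)/c["fx"],2))
cv2.imwrite("pics/tray0.png",cv2.resize(i[160:295,115:255,::-1],None,fx=4,fy=4,interpolation=cv2.INTER_CUBIC))
w=manip.snapshot("wrist");cv2.imwrite("pics/w0.png",w[:,:,::-1]);print(manip.camera_info("wrist"))
E
```

```text
cam [ 0.36139404 -0.01572914  1.08692321]
white [378.2 250.3] [33.9 35.4] [ 489.5 -224.4   29. ] mm/px 2.13
white [204.9 194.7] [38.9 39. ] [604.4 147.   64. ] mm/px 2.06
blue [153.3 202.5] [35.6 40.5] [585.5 254.5  72. ] mm/px 2.05
blue [372.5 194.9] [31.9 33. ] [ 612.  -216.7   29. ] mm/px 2.13
red [324.4 252.5] [33.2 33.6] [ 484.8 -108.7   29. ] mm/px 2.13
red [212.5 251.9] [34.8 35.3] [481.3 126.9  68. ] mm/px 2.05
green [154.5 255.7] [39.1 40.4] [472.5 245.3  76. ] mm/px 2.04
green [321.8 200. ] [32.4 33.1] [ 600.7 -105.2   29. ] mm/px 2.13
{'fx': 352.6385495692344, 'fy': 352.6385495692344, 'cx': 278.1942376233084, 'cy': 209.29283826959488, 'R': array([[ 0.37021036,  0.92894719, -0.001184  ],
       [ 0.89218717, -0.35520492,  0.27898302],
       [ 0.25873994, -0.10433875, -0.9602953 ]]), 't': array([-0.62342643, -0.03582861,  0.37833927])}
```

View pics/w0.png

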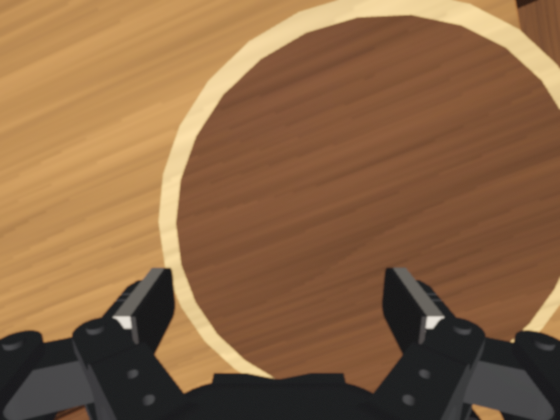

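View pics/tray0.png

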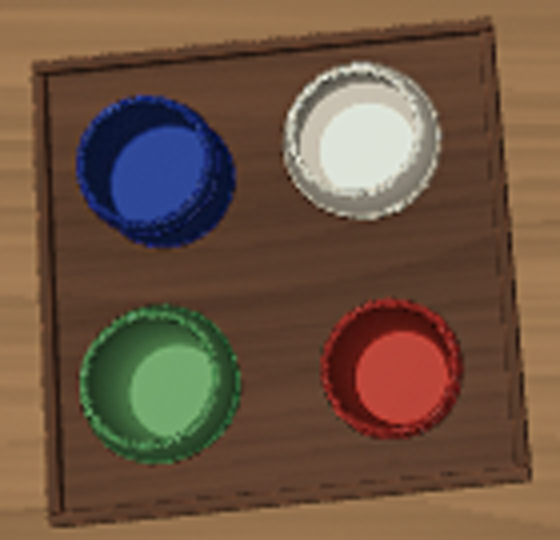

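```bash
python3 -m jog '[[[20,-26,0,0],[38,-48,0,0],[38,-48,0,0],[38,-48,0,0],[38,-48,0,0],[38,-48,0,0],[38,-48,0,0],[38,-48,0,0]]]' 50 40 && python3 -m jog '[[[18,-25,0,3],[0,0,0,3],[0,0,0,3],[0,0,0,3],[0,0,0,3],[0,0,0,3],[0,0,0,3],[0,0,0,0]]]'
python3 - <<'E'
from h import *
import json
c=manip.camera_info("wrist");i=manip.snapshot("wrist");cv2.imwrite("pics/w1.png",i[:,:,::-1])
np.savez("w1.npz",**c);print(manip.sense()["tcp_pos"],-c["R"].T@c["t"])
E
```

```text
t: 1.15
tcp_pos: [0.518, 0.2169, 0.4046]
tool_rot: [0.828, 0.561, -0.0, -0.0]
force: [0.7, 0.2, 0.0]
finger_gap: 0.499
t: 2.15
tcp_pos: [0.535, 0.1937, 0.4045]
tool_rot: [0.712, 0.703, -0.0, -0.0]
force: [0.7, 0.9, -1.0]
finger_gap: 0.5
[0.53498179 0.19365577 0.40446635] [0.46387879 0.19382959 0.37309133]
```

View pics/w1.png

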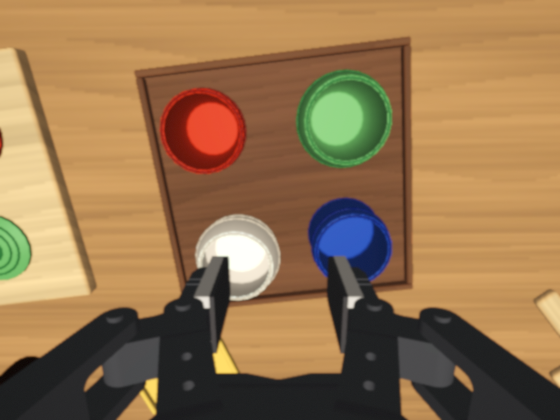

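```bash
cat > pot.py <<'E'
from h import *
import sys
col=sys.argv[1]
c=manip.camera_info("wrist");i=manip.snapshot("wrist");cv2.imwrite(f"pics/p_{col}.png",i[:,:,::-1])
C=-c["R"].T@c["t"]
n=pix(np.array([C[0],C[1],.05]),c)
for b in blobs(i,col,1000):
    e=cv2.fitEllipse(b)
    if np.hypot(*(e[0]-n))>60: continue
    p=[ray(q,c,.008+H[col]) for q in b[:,0]]; p=np.array(p)
    r,_=cv2.minEnclosingCircle((p[:,:2]*1000).astype(np.float32)),0
    print(col,"cam",C.round(4),"nadir",n.round(),"px",np.round(e[0],1),np.round(e[1],1))
    for z in (.04,.008+H[col]): print(z,(ray(e[0],c,z)*1000).round(1),"dia",round(2*r[0][1],1) )
E
python3 -m jog '[[[4,26,0,0],[4,26,0,0],[0,0,0,0],[0,0,0,0],[0,0,0,0],[0,0,0,0],[0,0,0,0],[0,0,0,0]]]' >/dev/null; python3 pot.py green
python3 -m jog '[[[40,4,0,0],[40,4,0,0],[33,0,0,0],[0,0,0,0],[0,0,0,0],[0,0,0,0],[0,0,0,0],[0,0,0,0]]]'>/dev/null; python3 pot.py blue
python3 -m jog '[[[8,-40,0,0],[8,-40,0,0],[3,-27,0,0],[0,0,0,0],[0,0,0,0],[0,0,0,0],[0,0,0,0],[0,0,0,0]]]'>/dev/null; python3 pot.py white
python3 -m jog '[[[-41,-7,0,0],[-41,-7,0,0],[-41,-6,0,0],[0,0,0,0],[0,0,0,0],[0,0,0,0],[0,0,0,0],[0,0,0,0]]]'; python3 pot.py red
python3 - <<'E'
import cv2,numpy as np
a=[cv2.imread(f"pics/p_{k}.png")[0:270,140:430] for k in("green","blue","white","red")]
cv2.imwrite("pics/pots.png",np.vstack([np.hstack(a[:2]),np.hstack(a[2:])]))
E
```

```text
green cam [0.472  0.2456 0.3734] nadir [278. 107.] px [284.1 109.1] [95.3 99.1]
0.04 [474.2 251.1  40. ] dia 501.1
0.07600000000000001 [474.  250.5  76. ] dia 501.1
blue cam [0.5846 0.2539 0.3736] nadir [278. 107.] px [286.7 114. ] [86.7 89.8]
0.04 [591.2 261.7  40. ] dia 521.8
0.07200000000000001 [590.6 260.9  72. ] dia 521.8
white cam [0.6039 0.1475 0.3733] nadir [278. 107.] px [281.7 112.4] [93.9 97.3]
0.04 [608.9 150.7  40. ] dia 300.7
0.064 [608.6 150.5  64. ] dia 300.7
t: 6.35
tcp_pos: [0.5526, 0.1267, 0.4045]
tool_rot: [0.711, 0.703, -0.0, -0.0]
force: [0.2, 0.5, -0.1]
finger_gap: 0.502
red cam [0.4815 0.1268 0.3731] nadir [278. 107.] px [279.8 107.9] [84.8 88.6]
0.04 [482.6 128.3  40. ] dia 256.5
0.068 [482.5 128.2  68. ] dia 256.5
```

View pics/pots.png

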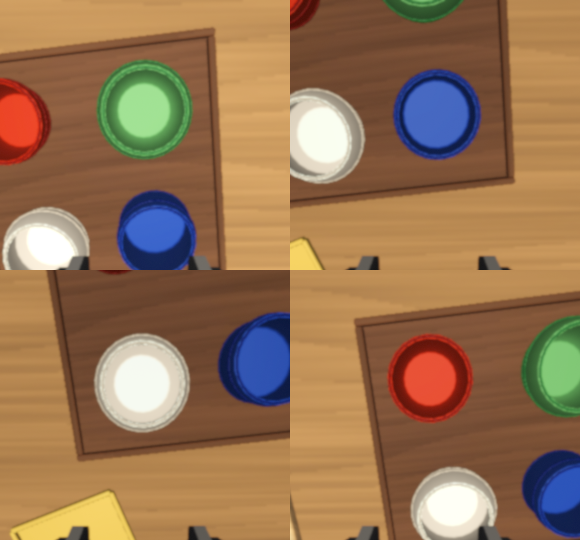

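```bash
cat > lids.py <<'E'
from h import *
c=manip.camera_info("wrist");i=manip.snapshot("wrist");cv2.imwrite("pics/lids.png",i[:,:,::-1])
print(-c["R"].T@c["t"],manip.sense()["tool_rot"])
for col in H:
    for b in blobs(i,col,1500):
        e=cv2.fitEllipse(b);p=ray(e[0],c,.029)*1000
        print(col,np.round(e[0],1),np.round(e[1],1),p.round(1))
E
python3 -m jog '[[[8,-36,0,0],[8,-36,0,0],[8,-36,0,0],[8,-36,0,0],[9,-36,0,0],[9,-36,0,0],[9,-36,0,0],[9,-36,0,0]]]' >/dev/null
python3 -m jog '[[[0,-3,0,0],[0,0,0,0],[0,0,0,0],[0,0,0,0],[0,0,0,0],[0,0,0,0],[0,0,0,0],[0,0,0,0]]]'; python3 lids.py
```

```text
t: 8.4
tcp_pos: [0.6201, -0.1643, 0.4047]
tool_rot: [0.711, 0.703, 0.0, 0.0]
force: [-0.0, -0.2, -0.2]
finger_gap: 0.503
[ 0.5490122  -0.16420384  0.3733141 ] [ 7.11468683e-01  7.02717804e-01 -8.53896513e-06  3.08945027e-05]
white [209.7  37.4] [83.1 92.4] [ 489.  -224.4   29. ]
blue [225.9 173.5] [71.  73.7] [ 611.7 -216.6   29. ]
red [340.3  29.3] [80.3 89.6] [ 483.9 -108.3   29. ]
green [339.8 160.8] [72.7 75.8] [ 600.6 -104.5   29. ]
```

View pics/lids.png

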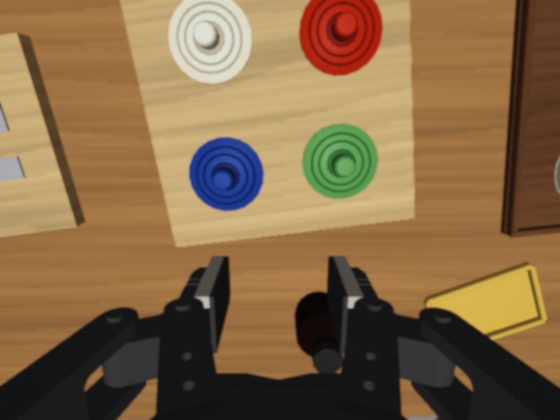

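```bash
python3 -m jog '[[[-10,30,-10,0],[-9.5,30,-20,0],[0,0,-40,0],[0,0,-40,0],[0,0,-40,0],[0,0,-20,0],[0,0,-15,0],[0,0,0,0]]]' 50 40; python3 -m jog '[[[0,0,-5,0],[0,0,0,0],[0,0,0,0],[0,0,0,0],[0,0,0,0],[0,0,0,0],[0,0,0,0],[0,0,0,0]]]'
python3 - <<'E'
from h import *
i=manip.snapshot("wrist");cv2.imwrite("pics/g1.png",i[:,:,::-1])
E
```

```text
t: 9.45
tcp_pos: [0.6004, -0.1043, 0.2189]
tool_rot: [0.711, 0.703, -0.0, -0.001]
force: [0.3, 0.6, 0.5]
finger_gap: 0.502
t: 10.45
tcp_pos: [0.6006, -0.1043, 0.2147]
tool_rot: [0.711, 0.703, 0.0, -0.0]
force: [0.4, 0.1, -0.4]
finger_gap: 0.498
```

View pics/g1.png

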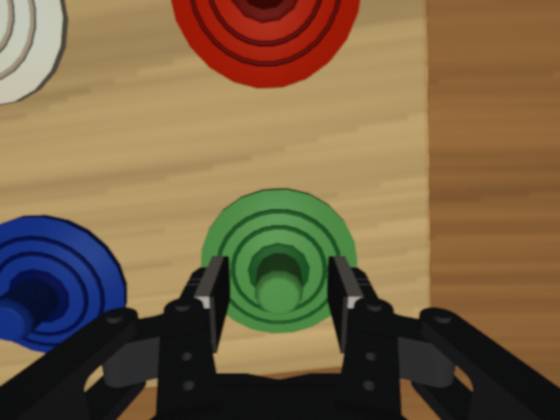

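The green lid's knob (279,290) is centred between the pads (228 and 330). I'll close and lift.

```bash
python3 -m jog '[[[0,0,0,0],[0,0,0,0],[0,0,0,0],[0,0,0,0],[0,0,0,0],[0,0,0,0],[0,0,0,0],[0,0,0,0]]]' 0 40; python3 -m jog '[[[0,0,5,0],[0,0,15,0],[0,0,20,0],[0,0,30,0],[0,0,30,0],[0,0,20,0],[0,0,5,0],[0,0,0,0]]]'
python3 - <<'E'
from h import *
i=manip.snapshot("wrist");cv2.imwrite("pics/g2.png",i[:,:,::-1])
E
```

```text
t: 11.5
tcp_pos: [0.6006, -0.1043, 0.2149]
tool_rot: [0.711, 0.703, 0.0, 0.0]
force: [0.0, 0.2, 3.1]
finger_gap: 0.21
t: 12.5
tcp_pos: [0.6004, -0.1043, 0.3399]
tool_rot: [0.711, 0.703, 0.0, 0.0]
force: [-0.5, 1.0, -0.6]
finger_gap: 0.215
```

View pics/g2.png

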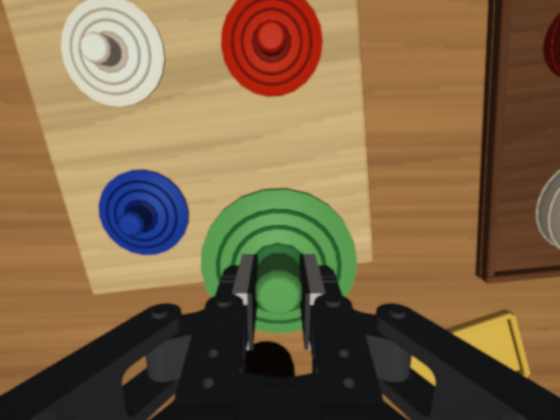

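```bash
python3 -m jog '[[[-8,22,0,0],[-15,42,0,0],[-19,54,0,0],[-19,54,0,0],[-19,54,0,0],[-19,53,0,0],[-15,42,0,0],[-8,22,0,0]]]'; python3 -m jog '[[[-4.5,12,0,0],[0,0,-10,0],[0,0,-20,0],[0,0,-20,0],[0,0,-12,0],[0,0,-2,0],[0,0,0,0],[0,0,0,0]]]'
python3 - <<'E'
from h import *
i=manip.snapshot("wrist");cv2.imwrite("pics/g3.png",i[:,:,::-1]);j=manip.snapshot("scene")
cv2.imwrite("pics/g3s.png",np.hstack([cv2.resize(i[:,:,::-1],None,fx=.7,fy=.7),cv2.resize(j[200:410,240:500,::-1],(364,294))]))
E
```

```text
t: 13.55
tcp_pos: [0.4758, 0.2415, 0.3388]
tool_rot: [0.71, 0.704, -0.001, -0.001]
force: [0.0, -0.5, -0.6]
finger_gap: 0.208
t: 14.55
tcp_pos: [0.4744, 0.2507, 0.2763]
tool_rot: [0.711, 0.703, 0.001, 0.0]
force: [0.4, 0.1, -0.5]
finger_gap: 0.211
```

View pics/g3s.png

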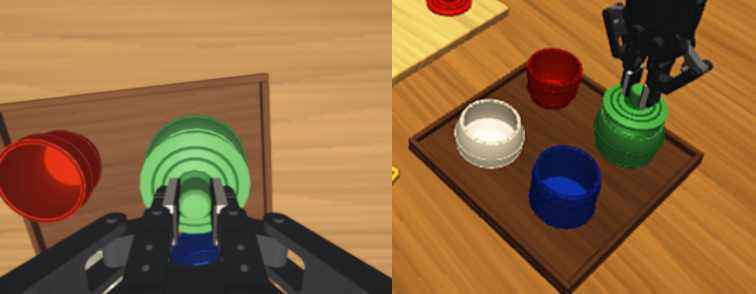

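Lid sits centred over the green pot. I'll lower it the last 13 mm and watch the force.

```bash
python3 -m jog '[[[0,0,-3,0],[0,0,-3,0],[0,0,-3,0],[0,0,-3,0],[0,0,-0.5,0],[0,0,0,0],[0,0,0,0],[0,0,0,0]]]'
```

```text
t: 15.65
tcp_pos: [0.4741, 0.2507, 0.2633]
tool_rot: [0.711, 0.703, 0.0, 0.0]
force: [-0.1, -1.2, -1.1]
finger_gap: 0.212
```

```bash
python3 -m jog '[[[0,0,-0.5,0],[0,0,-0.5,0],[0,0,0,0],[0,0,0,0],[0,0,0,0],[0,0,0,0],[0,0,0,0],[0,0,0,0]]]'; python3 -m jog '[[[0,0,0,0],[0,0,0,0],[0,0,0,0],[0,0,0,0],[0,0,0,0],[0,0,0,0],[0,0,0,0],[0,0,0,0]]]' 50 ; python3 -m jog '[[[0,0,10,0],[0,0,20,0],[0,0,30,0],[0,0,30,0],[0,0,15,0],[0,0,0,0],[0,0,0,0],[0,0,0,0]]]'
python3 - <<'E'
from h import *
i=manip.snapshot("wrist");j=manip.snapshot("scene")
cv2.imwrite("pics/g4s.png",np.hstack([cv2.resize(i[:,:,::-1],None,fx=.7,fy=.7),cv2.resize(j[200:410,240:500,::-1],(364,294))]))
E
```

```text
t: 16.65
tcp_pos: [0.4741, 0.2507, 0.2627]
tool_rot: [0.711, 0.703, 0.0, 0.0]
force: [-0.6, -1.1, 5.4]
finger_gap: 0.211
t: 17.65
tcp_pos: [0.4741, 0.2507, 0.2622]
tool_rot: [0.711, 0.703, -0.0, 0.0]
force: [0.9, 0.7, 0.8]
finger_gap: 0.5
t: 18.65
tcp_pos: [0.4738, 0.2506, 0.366]
tool_rot: [0.711, 0.703, -0.001, -0.001]
force: [0.1, 0.2, 1.2]
finger_gap: 0.497
```

View pics/g4s.png

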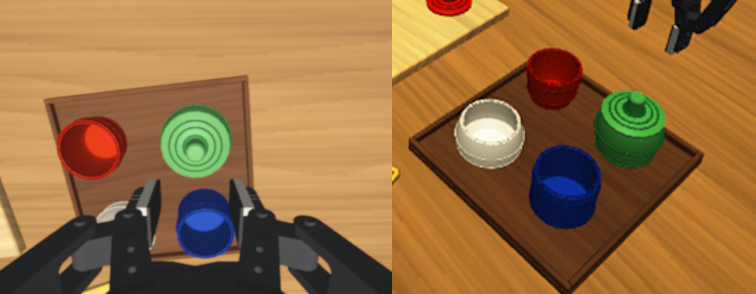

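Green is fully home: contact at the predicted 262.7 mm, and it looks level. Next is blue.

```bash
python3 -m jog '[[[6,-20,0,0],[14,-48,0,0],[17,-58,0,0],[17,-58,0,0],[17,-58,0,0],[17,-58,0,0],[17,-58,0,0],[17,-58,0,0]]]' 50 40; python3 -m jog '[[[10,-33,0,0],[5.7,-18,0,0],[0,0,-30,0],[0,0,-45,0],[0,0,-40,0],[0,0,-20,0],[0,0,-12,0],[0,0,-4.5,0]]]'; python3 -c "
from h import *
i=manip.snapshot('wrist')
for b in blobs(i,'blue',3000): print(cv2.boundingRect(b))"
```

```text
t: 19.75
tcp_pos: [0.5964, -0.1674, 0.3666]
tool_rot: [0.712, 0.703, -0.0, -0.001]
force: [1.0, 1.1, 0.7]
finger_gap: 0.503
t: 20.75
tcp_pos: [0.6122, -0.2162, 0.2159]
tool_rot: [0.711, 0.703, 0.0, 0.0]
force: [0.1, 0.1, 0.4]
finger_gap: 0.498
(203, 188, 154, 142)
```

```bash
python3 -m jog '[[[0,0,0,0],[0,0,0,0],[0,0,0,0],[0,0,0,0],[0,0,0,0],[0,0,0,0],[0,0,0,0],[0,0,0,0]]]' 0 40; python3 -m jog '[[[0,0,5,0],[0,0,15,0],[0,0,20,0],[0,0,30,0],[0,0,30,0],[0,0,20,0],[0,0,5,0],[0,0,0,0]]]'; python3 -c "
from h import *
i=manip.snapshot('wrist')
for b in blobs(i,'blue',3000): print(cv2.boundingRect(b))"
```

```text
t: 21.8
tcp_pos: [0.6123, -0.2166, 0.2171]
tool_rot: [0.711, 0.703, 0.0, 0.001]
force: [-0.9, 0.4, 6.7]
finger_gap: 0.209
t: 22.8
tcp_pos: [0.6117, -0.2162, 0.3413]
tool_rot: [0.711, 0.703, 0.0, 0.0]
force: [-1.2, 0.6, -1.3]
finger_gap: 0.212
(202, 186, 153, 142)
```

```bash
python3 -m jog '[[[-1,22,0,0],[-2,45,0,0],[-3,58,0,0],[-3,58,0,0],[-3,58,0,0],[-3,58,0,0],[-3,58,0,0],[-1,45,0,0]]]'; python3 -m jog '[[[-1,40,0,0],[-1,25,0,0],[0,10,0,0],[0,0,-10,0],[0,0,-20,0],[0,0,-20,0],[0,0,-12,0],[0,0,0,0]]]'; python3 -c "
from h import *
i=manip.snapshot('wrist');j=manip.snapshot('scene')
cv2.imwrite('pics/b3s.png',np.hstack([cv2.resize(i[:,:,::-1],None,fx=.7,fy=.7),cv2.resize(j[200:410,240:500,::-1],(364,294))]))"
```

```text
t: 23.85
tcp_pos: [0.591, 0.1893, 0.3397]
tool_rot: [0.711, 0.704, -0.001, -0.001]
force: [0.8, -0.4, -0.6]
finger_gap: 0.21
t: 24.85
tcp_pos: [0.5905, 0.2597, 0.2773]
tool_rot: [0.712, 0.702, -0.001, -0.001]
force: [0.7, 0.1, 0.6]
finger_gap: 0.21
```

View pics/b3s.png

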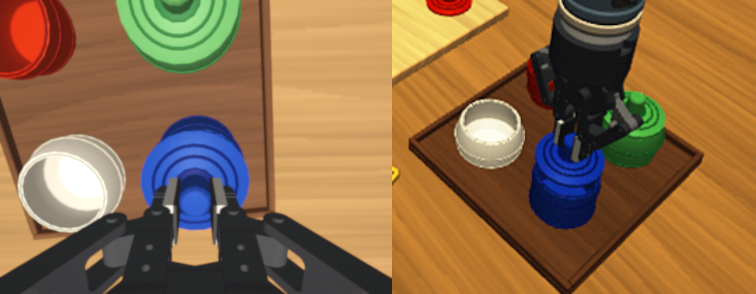

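```bash
python3 -m jog '[[[0,1.3,-4,0],[0,0,-4,0],[0,0,-3,0],[0,0,-3,0],[0,0,-1,0],[0,0,0,0],[0,0,0,0],[0,0,0,0]]]';python3 -m jog '[[[0,0,-0.5,0],[0,0,-0.5,0],[0,0,0,0],[0,0,0,0],[0,0,0,0],[0,0,0,0],[0,0,0,0],[0,0,0,0]]]'
```

```text
t: 25.95
tcp_pos: [0.5908, 0.262, 0.2638]
tool_rot: [0.711, 0.703, 0.0, 0.0]
force: [-0.1, 0.1, -0.1]
finger_gap: 0.212
t: 26.95
tcp_pos: [0.5908, 0.262, 0.2627]
tool_rot: [0.711, 0.703, 0.0, 0.0]
force: [0.5, 0.5, -0.1]
finger_gap: 0.21
```

```bash
python3 -m jog '[[[0,-0.5,-0.7,0],[0,0,-0.7,0],[0,0,-0.6,0],[0,0,0,0],[0,0,0,0],[0,0,0,0],[0,0,0,0],[0,0,0,0]]]'
```

```text
t: 27.95
tcp_pos: [0.5908, 0.2615, 0.2611]
tool_rot: [0.711, 0.703, 0.0, 0.0]
force: [-2.0, -0.9, 5.3]
finger_gap: 0.208
```

```bash
python3 -m jog '[[[0,0,0,0],[0,0,0,0],[0,0,0,0],[0,0,0,0],[0,0,0,0],[0,0,0,0],[0,0,0,0],[0,0,0,0]]]' 50; python3 -m jog '[[[0,0,10,0],[0,0,20,0],[0,0,30,0],[0,0,30,0],[0,0,10,0],[-4,-16,0,0],[-10,-36,0,0],[-15,-52,0,0]]]'; python3 -c "
from h import *
j=manip.snapshot('scene')
cv2.imwrite('pics/b4s.png',cv2.resize(j[200:410,240:500,::-1],(390,315)))"
python3 -m jog '[[[-15,-52,0,0],[-15,-52,0,0],[-15,-52,0,0],[-15,-52,0,0],[-13,-42,0,0],[-5,-16,-30,0],[0,0,-40,0],[0,0,-40,0]]]'; python3 -m jog '[[[0,0,-20,0],[0,0,-10,0],[0,0,0,0],[0,0,0,0],[0,0,0,0],[0,0,0,0],[0,0,0,0],[0,0,0,0]]]'
```

```text
t: 28.95
tcp_pos: [0.5908, 0.2615, 0.2607]
tool_rot: [0.711, 0.703, 0.0, 0.0]
force: [-0.2, 0.3, 0.2]
finger_gap: 0.5
t: 29.95
tcp_pos: [0.5607, 0.1564, 0.3591]
tool_rot: [0.711, 0.703, -0.001, -0.001]
force: [0.7, -1.3, 0.0]
finger_gap: 0.502
t: 31.0
tcp_pos: [0.4825, -0.1092, 0.249]
tool_rot: [0.712, 0.702, -0.0, -0.001]
force: [0.2, -0.0, -0.1]
finger_gap: 0.497
t: 32.0
tcp_pos: [0.4838, -0.1085, 0.2209]
tool_rot: [0.711, 0.703, 0.0, 0.0]
force: [0.2, -0.1, -1.0]
finger_gap: 0.499
```

View pics/b4s.png

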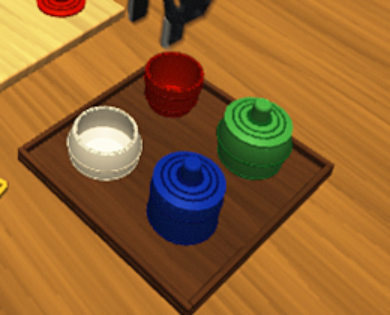

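Blue looks seated and level. Now red.

```bash
python3 -m jog '[[[0,0,-4.4,0],[0,0,0,0],[0,0,0,0],[0,0,0,0],[0,0,0,0],[0,0,0,0],[0,0,0,0],[0,0,0,0]]]'; python3 -m jog '[[[0,0,0,0],[0,0,0,0],[0,0,0,0],[0,0,0,0],[0,0,0,0],[0,0,0,0],[0,0,0,0],[0,0,0,0]]]' 0 40; python3 -m jog '[[[0,0,5,0],[0,0,15,0],[0,0,20,0],[0,0,30,0],[0,0,30,0],[0,0,20,0],[0,0,5,0],[0,0,0,0]]]'; python3 -c "
from h import *
i=manip.snapshot('wrist')
for b in blobs(i,'red',3000): print(cv2.boundingRect(b))"
```

```text
t: 33.0
tcp_pos: [0.4838, -0.1085, 0.2163]
tool_rot: [0.711, 0.703, 0.0, -0.0]
force: [0.0, 0.2, 0.2]
finger_gap: 0.504
t: 34.0
tcp_pos: [0.4838, -0.1085, 0.2165]
tool_rot: [0.711, 0.703, 0.0, 0.0]
force: [-1.6, -0.6, 5.3]
finger_gap: 0.211
t: 35.0
tcp_pos: [0.4836, -0.1084, 0.3415]
tool_rot: [0.711, 0.703, 0.0, 0.0]
force: [-0.7, 0.4, -1.1]
finger_gap: 0.212
(203, 190, 152, 141)
```

```bash
python3 -m jog '[[[0,15,0,0],[0,35,0,0],[0,45,0,0],[0,45,0,0],[0,45,0,0],[0,32,0,0],[-1.3,15,0,0],[0,4.7,0,0]]]'; python3 -m jog '[[[0,0,-15,0],[0,0,-25,0],[0,0,-20,0],[0,0,-10,0],[0,0,0,0],[0,0,0,0],[0,0,0,0],[0,0,0,0]]]'
```

```text
t: 36.05
tcp_pos: [0.482, 0.129, 0.3408]
tool_rot: [0.711, 0.703, -0.001, -0.0]
force: [0.5, 0.9, -1.2]
finger_gap: 0.213
t: 37.05
tcp_pos: [0.4826, 0.1282, 0.2719]
tool_rot: [0.711, 0.703, 0.0, 0.0]
force: [0.6, 0.3, -1.5]
finger_gap: 0.209
```

```bash
python3 -m jog '[[[0,0,-4,0],[0,0,-4,0],[0,0,-3,0],[0,0,-2,0],[0,0,0,0],[0,0,0,0],[0,0,0,0],[0,0,0,0]]]';python3 -m jog '[[[0,0,-0.7,0],[0,0,-0.6,0],[0,0,-0.6,0],[0,0,0,0],[0,0,0,0],[0,0,0,0],[0,0,0,0],[0,0,0,0]]]'
```

```text
t: 38.05
tcp_pos: [0.4825, 0.1282, 0.2584]
tool_rot: [0.711, 0.703, 0.0, 0.0]
force: [-0.1, 0.4, -0.5]
finger_gap: 0.21
t: 39.05
tcp_pos: [0.4825, 0.1282, 0.2565]
tool_rot: [0.711, 0.703, 0.0, 0.0]
force: [-1.0, -0.4, 2.0]
finger_gap: 0.207
```

```bash
python3 -m jog '[[[0,0,-0.4,0],[0,0,0,0],[0,0,0,0],[0,0,0,0],[0,0,0,0],[0,0,0,0],[0,0,0,0],[0,0,0,0]]]'; python3 -m jog '[[[0,0,0,0],[0,0,0,0],[0,0,0,0],[0,0,0,0],[0,0,0,0],[0,0,0,0],[0,0,0,0],[0,0,0,0]]]' 50; python3 -m jog '[[[0,0,10,0],[0,0,20,0],[0,0,30,0],[0,0,30,0],[0,0,10,0],[0,-20,0,0],[1,-40,0,0],[1,-54,0,0]]]'; python3 -m jog '[[[1,-54,0,0],[1,-54,0,0],[1,-54,0,0],[1,-44,0,0],[0.5,-25,0,0],[0,-7.6,-30,0],[0,0,-40,0],[0,0,-40,0]]]'; python3 -m jog '[[[0,0,-20,0],[0,0,-9,0],[0,0,-1,0],[0,0,0,0],[0,0,0,0],[0,0,0,0],[0,0,0,0],[0,0,0,0]]]'; python3 -c "
from h import *
i=manip.snapshot('wrist');j=manip.snapshot('scene')
cv2.imwrite('pics/r4s.png',np.hstack([cv2.resize(i[:,:,::-1],None,fx=.7,fy=.7),cv2.resize(j[200:410,240:500,::-1],(364,294))]))"
```

```text
t: 40.05
tcp_pos: [0.4824, 0.1282, 0.2564]
tool_rot: [0.711, 0.703, 0.0, 0.0]
force: [-1.7, -0.1, 5.3]
finger_gap: 0.214
t: 41.05
tcp_pos: [0.4825, 0.1282, 0.256]
tool_rot: [0.711, 0.703, 0.0, 0.0]
force: [-0.4, -0.1, -0.1]
finger_gap: 0.499
t: 42.05
tcp_pos: [0.4842, 0.0139, 0.3557]
tool_rot: [0.711, 0.704, -0.0, -0.0]
force: [0.7, -0.8, -0.5]
finger_gap: 0.498
t: 43.05
tcp_pos: [0.4887, -0.2246, 0.2447]
tool_rot: [0.712, 0.703, -0.0, -0.0]
force: [0.9, 0.7, 0.0]
finger_gap: 0.503
t: 44.05
tcp_pos: [0.489, -0.2244, 0.2162]
tool_rot: [0.711, 0.703, 0.0, 0.0]
force: [-0.3, 0.4, 0.1]
finger_gap: 0.502
```

View pics/r4s.png

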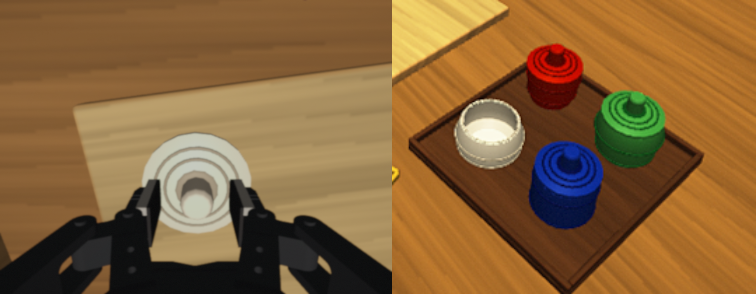

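Red is seated; the white knob (197,203) is centred between the pads.

```bash
python3 -m jog '[[[0,0,0,0],[0,0,0,0],[0,0,0,0],[0,0,0,0],[0,0,0,0],[0,0,0,0],[0,0,0,0],[0,0,0,0]]]' 0 40; python3 -m jog '[[[0,0,5,0],[0,0,15,0],[0,0,20,0],[0,0,30,0],[0,0,30,0],[0,0,20,0],[0,0,5,0],[0,0,0,0]]]'; python3 -m jog '[[[8,25,0,0],[14,43,0,0],[17,54,0,0],[17,54,0,0],[17,54,0,0],[17,54,0,0],[15,48,0,0],[9,28,0,0]]]'; python3 -m jog '[[[5.6,15,0,0],[0,0,-15,0],[0,0,-25,0],[0,0,-20,0],[0,0,-13,0],[0,0,-1,0],[0,0,0,0],[0,0,0,0]]]'; python3 -c "
from h import *
i=manip.snapshot('wrist');j=manip.snapshot('scene')
cv2.imwrite('pics/w3s.png',np.hstack([cv2.resize(i[:,:,::-1],None,fx=.7,fy=.7),cv2.resize(j[200:410,240:500,::-1],(364,294))]))"
```

```text
t: 45.15
tcp_pos: [0.489, -0.2244, 0.2161]
tool_rot: [0.711, 0.703, -0.0, 0.0]
force: [-1.4, 0.7, 3.4]
finger_gap: 0.213
t: 46.15
tcp_pos: [0.4888, -0.2243, 0.3412]
tool_rot: [0.711, 0.703, 0.0, 0.0]
force: [0.4, 0.0, -1.5]
finger_gap: 0.213
t: 47.15
tcp_pos: [0.6029, 0.1382, 0.3393]
tool_rot: [0.711, 0.704, -0.001, -0.001]
force: [-0.3, 0.4, -0.0]
finger_gap: 0.21
t: 48.15
tcp_pos: [0.6089, 0.1505, 0.2679]
tool_rot: [0.711, 0.703, 0.001, 0.001]
force: [0.3, 0.2, -0.2]
finger_gap: 0.211
```

View pics/w3s.png

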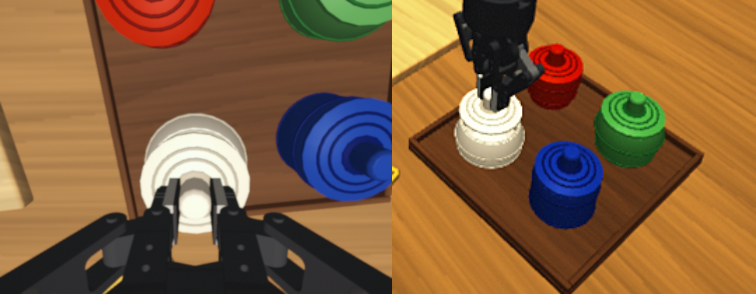

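```bash
python3 -m jog '[[[0,0,-4,0],[0,0,-4,0],[0,0,-3,0],[0,0,-2,0],[0,0,0,0],[0,0,0,0],[0,0,0,0],[0,0,0,0]]]';python3 -m jog '[[[0,0,-0.7,0],[0,0,-0.7,0],[0,0,-0.7,0],[0,0,0,0],[0,0,0,0],[0,0,0,0],[0,0,0,0],[0,0,0,0]]]'
```

```text
t: 49.25
tcp_pos: [0.6086, 0.1506, 0.2541]
tool_rot: [0.711, 0.703, 0.0, 0.0]
force: [0.2, -0.4, -0.6]
finger_gap: 0.21
t: 50.25
tcp_pos: [0.6086, 0.1506, 0.2521]
tool_rot: [0.711, 0.703, 0.0, 0.0]
force: [-0.3, -0.2, 3.1]
finger_gap: 0.215
```

```bash
python3 -m jog '[[[0,0,-0.2,0],[0,0,0,0],[0,0,0,0],[0,0,0,0],[0,0,0,0],[0,0,0,0],[0,0,0,0],[0,0,0,0]]]'; python3 -m jog '[[[0,0,0,0],[0,0,0,0],[0,0,0,0],[0,0,0,0],[0,0,0,0],[0,0,0,0],[0,0,0,0],[0,0,0,0]]]' 50; python3 -m jog '[[[0,0,10,0],[0,0,20,0],[0,0,30,0],[0,0,30,0],[0,0,30,0],[0,20,20,0],[0,29,12,0],[0,0,0,0]]]'; python3 -m jog '[[[0,0,0,0],[0,0,0,0],[0,0,0,0],[0,0,0,0],[0,0,0,0],[0,0,0,0],[0,0,0,0],[0,0,0,0]]]'
python3 - <<'E'
from h import *
i=manip.snapshot('wrist');c=manip.camera_info("wrist");j=manip.snapshot('scene');t=manip.snapshot("top")
P=dict(white=(608.6,150.5),blue=(590.7,261),red=(482.5,128.2),green=(474,250.7))
ct=manip.camera_info("top")
for im,cc,n in((i,c,"wrist"),):
  for col in H:
    zc=.008+H[col]+.001
    for b in blobs(im,col,1500):
        e=cv2.fitEllipse(b);print(n,col,np.round(e[0],1),np.round(e[1],1),(ray(e[0],cc,zc)*1000).round(1),"pot",P[col])
cv2.imwrite('pics/end.png',np.hstack([cv2.resize(i[:,:,::-1],None,fx=.7,fy=.7),cv2.resize(j[200:410,240:500,::-1],(364,294))]))
cv2.imwrite('pics/endtop.png',t[:,:,::-1])
E
```

```text
t: 51.25
tcp_pos: [0.6086, 0.1506, 0.2521]
tool_rot: [0.711, 0.703, 0.0, 0.0]
force: [-1.6, 0.5, 4.9]
finger_gap: 0.207
t: 52.25
tcp_pos: [0.6086, 0.1506, 0.2518]
tool_rot: [0.711, 0.703, 0.0, 0.0]
force: [-0.2, 0.3, -0.2]
finger_gap: 0.5
t: 53.25
tcp_pos: [0.6085, 0.2012, 0.4059]
tool_rot: [0.711, 0.704, 0.002, 0.001]
force: [-0.6, -0.1, -0.0]
finger_gap: 0.499
t: 54.25
tcp_pos: [0.6086, 0.1996, 0.4037]
tool_rot: [0.711, 0.703, 0.0, 0.0]
force: [0.2, 0.4, 0.5]
finger_gap: 0.499
wrist white [226.1 187. ] [89.9 92.3] [605.6 152.6  65. ] pot (608.6, 150.5)
wrist blue [348.5 167.7] [87.6 91.8] [588.4 259.3  73. ] pot (590.7, 261)
wrist red [185.7  36.6] [ 94.6 106.5] [483.8 128.   69. ] pot (482.5, 128.2)
wrist green [341.3  21.4] [102.6 121.5] [476.3 248.3  77. ] pot (474, 250.7)
```

View pics/end.png

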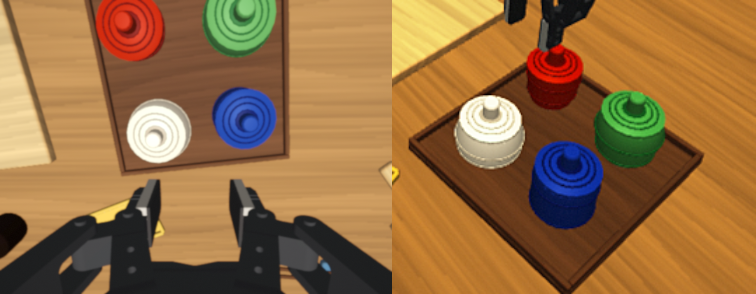

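All four lids look seated and level, and the arm is clear. The 2–3 mm offsets all point toward the camera's nadir, as expected because the outlines include the pot bodies. I'm handing in.

```bash
python3 -c "
from station import manip
print(manip.sign_off())"
```

```text
the job is handed in; nothing more can be done
None
```

All four lids (green, blue, red, white) are on the pots of their own colour, and I handed the job in at about 54 s of the 99 s allowed. I lowered each lid until a light touch of about 5 N, released it and lifted clear.

- **Seating height:** Each lid touched down within about 0.5 mm of the predicted seated height. For green, white and red I expected this from the first grasp or two. For blue I raised the prediction by about 2 mm after the grip lifted the arm slightly.
- **Position and level:** The last wrist and scene pictures show all four lids level on their pots, with the pots still in place. Lid and pot outlines agreed to 1–4 mm. I put the difference down to the pot sides showing in the outline, so those figures only bound the error and do not measure it exactly.
- **Bystanders:** The arm stayed well away from the bottle and the dish. I saved a final top picture but did not check it for them. The look-alike lids were not checked either.
- **Faulty check:** The printed pot diameter in my pot script was a bug. I checked sizes from the outline widths instead: 82 mm for green and 75 mm for both blue and red, against 82, 74 and 72 mm. I did not check white.

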